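Clamp a tip box with a notched slide

TASK

Clamp the blue pipette tip box in the bed: lift and hold up the clamp carriage's red release bar, slide the carriage towards the box until its sprung pad presses the box snugly against the blue end stop with about 10 N, then lower the bar and let it go so that its tooth drops into the nearest notch and the clamp stays locked with the box held. Never squeeze the box hard, never drag or ram the tooth against the notches, and leave the other things where they are.

Things in the scene. Friction and masses are not known exactly. Their poses are not given: they have to be found in the camera images.
- bed: Aluminium clamping bed fixed to the worktop, 100 mm (its x) by 390 mm (its y, -160 to +230 mm) by 20 mm high, grey guide strips 12 mm higher along both long edges. Origin: underside, centre line. Its y axis is the slide direction towards the box. A blue steel end stop, 48 mm high, is bolted on beyond the box; its face was set by hand, somewhere between y = 150 and 185 mm (not measured).
- first_rib (a point): Top of the first of fifteen steel ribs in the bed's central slot, 20 mm above the worktop; axes as the bed. Ribs are 3 mm thick and follow every 7.5 mm along the bed's +y; between them and after the last are notches 4.5 mm wide for the bar's tooth (3 mm thick). Before the first rib is a smooth parking bay. A tooth lowered at random may stand in a notch or rest on top of a rib.
- tip_box: Blue pipette tip box with closed clear lid, 78 x 122 x 72 mm, 0.2 to 0.4 kg, loose on the bed between pad and end stop, touching neither. Its y axis (the 122 mm length, end faces at +-61 mm) lies along the slide. Origin: centre of its underside.
- carriage: White clamp carriage, 72 x 40 x 36 mm, sliding along the bed's y axis; it starts in the parking bay. Origin: in its middle, over the slot, at the bed's top (20 mm above the worktop); the tooth is at the same y. Moving it takes 0.8 N plus 100 N per m/s. With the bar let go on a rib, the pad's spring pushes it back by up to 7.5 mm (6 N less) until the tooth drops; under 2 N it may stick.
- pad_mount (a point): Centre of the carriage's front (+y) face, 20 mm ahead of the carriage origin, 44 mm above the worktop. From here a plunger carries a black sprung pad, 50 mm wide, 34 mm high. The plunger was set by hand: the free pad's face is 30 to 40 mm ahead of this point (not measured). The pad yields at 1.5 N, takes 0.8 N more per mm, and is solid after 13 mm (11.9 N).
- release_bar (a joint): Lift of the red release bar and its tooth on the carriage, in m, straight up: 0 = fully down (in the bay or in a notch), 0.006 = tooth level with the rib tops, 0.0065 and more = clear, 0.012 = upper stop. A spring pulls it down with 9 N at 0 and 10.7 N at the top. With the bar down the tooth cannot pass a rib; resting on a rib it reads 0.006.
- bar_grip (a point): Middle of the red cross bar: round, 14 mm thick, 76 mm long, lying along the bed's x axis (across the slide) on two 8 mm posts 60 mm apart; at rest its axis is 130 mm above the worktop. Grip it from above between the posts, fingers closing along the slide. Lower it before opening: a finger under the pad's load can hold it up.
- flask: Bystander: conical glass flask, 65 mm wide, 101 mm high, loose. Origin: centre of its underside.
- film_box: Bystander: carton of sealing film, 58 x 115 x 55 mm, loose. Origin: centre of its underside.
There are look-alikes about, which are no part of the job. What is shaped like the tip_box but purple or yellow is not meant.

How it is judged (in metres and radians):
On the way, in this order (a step that is already met when the one before it is completed fails the run):
1. the release bar is lifted until its tooth is clear of the ribs (value of joint release_bar above 0.0062 m), for 0.2 s.
2. the pad presses the tip box against the end stop with more than 7 N (contact force between carriage and tip_box above 7 N), for 0.1 s.
At the end, for the whole second after the job is handed in: The release bar is down (under 2 mm) with its tooth in a notch; the pad still presses the tip box with 2 to 13 N; the box stands upright (within 0.05 rad) and square to the bed (within 0.06 rad); box and carriage are at rest (value of joint release_bar below 0.002 m and contact force between carriage and tip_box between 2 and 13 N and angle between tip_box's own z axis and vertical below 0.05 rad and angle between the y axis of tip_box and the y axis of bed, either way round below 0.06 rad and linear speed of each of tip_box, carriage below 0.01 m/s); the robot touches nothing.
It fails at once if the carriage squeezes the tip box with more than 14 N (contact force between carriage and tip_box above 14 N).
It fails at once if the tooth is dragged or rammed against the ribs or slot ends with more than 25 N (contact force between carriage and bed above 25 N).
It fails at once if the flask or the film carton is moved by more than 20 mm (distance of any of flask, film_box from where it was at the start of the episode above 0.02 m).
It also fails if it takes over 54 s, if anything falls off the work surface, if the arm or the gripper's body presses on something with over 40 N, if the wrist force passes 120 N, or if a joint passes its speed limit or range.

ROBOT

A 6-joint arm with a two-finger parallel gripper is mounted at the origin on the work surface; the furniture and walls round the work are solid. World frame = base frame: x ahead of the robot, y to its left, z up, the work surface at z = 0. Lengths are in mm, angles in rad, forces in N, time in s.
With the tool pointing down it reaches from about 325 to 775 mm from the base axis. Payload 5.5 kg.
Tool frame: the origin (TCP) lies midway between the tips of the shut fingers; the grasp point (between the pads) lies env.tcp_to_grasp behind it (env.tcp_to_grasp is the distance from the TCP to the grasp point, in mm); z points along the fingers, y is the line along which they close (so a half turn about z gives the same grasp; the last joint's range is limited). The gripper opens to 85 mm and grips with 20 to 120 N. Pads are 22 mm wide; open, the fingers measure 114 mm over their backs; the gripper's body (76 mm by 85 mm) begins 54 mm behind the grasp point. The pads swing forward as they close: fully open they stand 13 mm farther back than shut.
Start: joints at [-1.381, 0.091, 1.231, -0, 1.82, -0.057], TCP at [146.58, -581.834, 231.275] pointing down, gripper open.
Joint ranges: [-2.87, 2.87], [-0.86, 2.18], [0.17, 2.46], [-1.51, 4.65], [0.06, 2.69], [-2.65, 2.65]. Speed limits (rad/s): [2.57, 2.57, 3.01, 3.14, 3.14, 3.14].

INTERFACE

Orientations are given as [roll, pitch, yaw] about the fixed x, y, z axes, in that order (R = Rz(yaw) Ry(pitch) Rx(roll)).
In Python, from rig import env gives the robot as it stands.
- The arm moves only by the tool drive_tool, never from a script. Its argument "plan" is a list of rows, each an object of numbers: "grip": the opening, from 0 (shut) to 1 (fully open); "x", "y", "z": the shift along the tool's x, y, z in mm; "wx", "wy", "wz": the turn, a rotation vector about the tool's x, y, z in rad. A call has 1 to 5 rows; each row shifts and turns the commanded pose from where the row before left it, along the tool's axes as they then stand; what a row does not reach is not made up. A row lasts 1/10 s, in which the tool goes at most 50 mm and 8.59 degrees, less where a joint would pass 70% of its speed; a pose out of reach is approached as far as the arm can. A call is refused whole if a number of a shift passes 50 or a number of a turn 0.15, either way. A call with a gripper value outside its range is refused whole. The fingers move at their own pace and stop on an object; "grip_force" is the grip in N (left out, the last holds). Time passes only in rows, so rows that do not move let the fingers close. It gives the time, the measured TCP pose, the force, the opening and the grip force at its end, in the units of the state.
- env.get_obs(): the state, without advancing time (a new reading comes with each control period).
- env.snapshot(name): name is "scene" or "side" or "wrist"; returns the picture (400x640x3 uint8, blue, green, red); there is no depth.
- env.camera_info(name): a dict with "vfov" (degrees; the focal length in pixels is half the picture's height over the tangent of half this angle, whatever the lens; pixels are square), "cx", "cy" (the principal point, pixels), "k1" (the pictures are not rectified: a ray, as slopes to the right and down, at radius r is drawn at 1 + k1 r^2 times it, then the intrinsics apply), "pose" (4x4, takes a point from camera to world coordinates); the wrist camera has in their place "hand_eye" (4x4, takes a point from camera to tool coordinates, whose origin is the TCP and whose axes are the flange's). Camera axes: x right, y down, z forward; pixel columns grow to the right and rows downward; lengths in mm; the calibration is good to about 2 mm. A picture is of the moment at which its call begins: read the wrist's pose just before it. camera_info takes no time and is no camera call.
- env.job_done(): hands the job in; it is judged then, once.
Trained networks look in the newest picture that a camera, given by its name, has taken for a name from the list of things; names that differ only in an ending like _2 or _b are one class to them, and where a whole thing is asked for, a point or a joint stands for the part that bears it (a point fixed in the world has none). Each returns a list of dicts, best first, with "confidence" (0 to 1); they miss things now and then, are a little off and sometimes report something else, mostly with a low value. They report only what shows in the picture. A call takes as long as a camera call. They do not tell look-alikes from the thing itself.
- env.boxes_of(camera, query): "location" ([column, row] in pixels, amid what is visible of it).
- env.masks_of(camera, query): "region" (400x640 bool, what is visible of it) and "location" ([column, row] in pixels, amid what is visible of it).
The state is a dict: "t": time; "q": joint angles; "joint_vel": joint speeds; "tau": joint torques, N m; "ee_pos": TCP position; "ee_rot": TCP orientation; "wrist_force": force on the tool from outside, world axes, zero at the start; "torque": the same for the moment, N m; "width": finger opening in mm; "grasp_force": force on a finger pad.
Only numpy, scipy, OpenCV 4.12 (cv2) and the standard library are available. Lean on these libraries where they do the work, as an engineer would, in place of code of your own. Each camera call takes 0.05 s, during which the arm holds its last target. There are 200 camera calls.

## Working session

There is one attempt and no reset: what is moved stays moved. The work goes in short steps, Python scripts to look and compute and a tool call to move; the robot and the scene stay as the last step left them, time stands still between calls to the robot, and variables do not carry over. Pictures are saved under pics/ and viewed, at most 13 in all, crops included, and the job is handed in when it is done.

Besides the shell and the picture viewer there is one more tool, called after "Request:" by a JSON object that holds its "op" and its "data", one argument or row to a line. drive_tool: Moves the arm, as the interface text tells. Its arguments: {"type":"object","properties":{"plan":{"type":"array"},"grip_force":{"type":"number"}},"required":["plan"]}

```bash
mkdir -p pics; cat > h.py <<'E'
import numpy as np,cv2
from rig import env
from scipy.spatial.transform import Rotation as R
def ray(cam,uv,obs=None):
    c=env.camera_info(cam); f=200/np.tan(np.radians(c['vfov'])/2)
    d=np.array([(uv[0]-c['cx'])/f,(uv[1]-c['cy'])/f]); s=d.copy()
    for _ in range(20): s=d/(1+c['k1']*(s@s))
    if cam=='wrist':
        T=np.eye(4); T[:3,:3]=R.from_euler('xyz',obs['ee_rot']).as_matrix(); T[:3,3]=obs['ee_pos']; T=T@c['hand_eye']
    else: T=np.array(c['pose'])
    v=T[:3,:3]@np.array([s[0],s[1],1]); return T[:3,3],v/np.linalg.norm(v)
def at_z(cam,uv,z,obs=None):
    o,v=ray(cam,uv,obs); return o+v*(z-o[2])/v[2]
def tri(rs):
    A=0;b=0
    for o,v in rs:
        P=np.eye(3)-np.outer(v,v); A=A+P; b=b+P@o
    return np.linalg.solve(A,b)
E
python3 - <<'E'
from h import *
print(env.get_obs(),env.tcp_to_grasp)
for c in('scene','side','wrist'):
    i=env.snapshot(c); cv2.imwrite(f'pics/{c}0.png',i); 
    print(c,{k:np.round(v,3).tolist() for k,v in env.camera_info(c).items()})
    for q in('tip_box','carriage','bar_grip','bed','flask','film_box'):
        print(q,[(np.round(d['location']).tolist(),round(d['confidence'],2)) for d in env.boxes_of(c,q)])
E
```

```text
{'t': 0.0, 'q': array([-1.38071014e+00,  9.18749209e-02,  1.23187442e+00,  2.13612645e-05,
        1.81977398e+00, -5.66720942e-02]), 'joint_vel': array([ 0.00095234, -0.00059977,  0.00032225, -0.00020976, -0.00047193,
        0.00121937]), 'tau': array([-1.53208966e-03, -4.58733737e+01, -4.18018913e+01,  4.22722081e-06,
        1.15879750e-02, -2.00827621e-06]), 'ee_pos': array([ 146.52748548, -581.55561305,  230.14770757]), 'ee_rot': array([-3.13966626e+00, -1.30035750e-04,  2.46763403e-01]), 'wrist_force': array([ 0.41824528,  0.83642483, -0.22460172]), 'torque': array([ 0.01573194, -0.00271335, -0.05802049]), 'grasp_force': 0.0, 'width': 85.75146359116722} 18.700000000000003
scene {'vfov': 43.648, 'cx': 324.39, 'cy': 211.421, 'k1': 0.052, 'pose': [[-0.695, -0.289, 0.659, -366.851], [-0.719, 0.297, -0.628, 815.658], [-0.014, -0.91, -0.414, 655.702], [0.0, 0.0, 0.0, 1.0]]}
tip_box [([307.0, 308.0], 0.91), ([287.0, 249.0], 0.85), ([240.0, 231.0], 0.6)]
carriage [([318.0, 227.0], 0.83)]
bar_grip [([324.0, 201.0], 0.67)]
bed [([315.0, 260.0], 0.78)]
flask [([260.0, 205.0], 0.61)]
film_box [([396.0, 206.0], 0.92)]
side {'vfov': 46.14, 'cx': 317.46, 'cy': 198.257, 'k1': -0.09, 'pose': [[0.998, -0.052, 0.034, 489.232], [-0.06, -0.663, 0.746, -946.763], [-0.016, -0.747, -0.665, 915.931], [0.0, 0.0, 0.0, 1.0]]}
tip_box [([359.0, 138.0], 0.89), ([237.0, 157.0], 0.71), ([299.0, 174.0], 0.69), ([313.0, 205.0], 0.69), ([366.0, 175.0], 0.66)]
carriage [([314.0, 205.0], 0.76)]
bar_grip [([316.0, 191.0], 0.59)]
bed [([311.0, 213.0], 0.79)]
flask []
film_box [([317.0, 303.0], 0.72)]
wrist {'vfov': 61.019, 'cx': 323.262, 'cy': 191.84, 'k1': -0.036, 'hand_eye': [[-0.001, -0.952, -0.306, 77.587], [1.0, -0.001, -0.0, 0.324], [0.0, -0.306, 0.952, -141.69], [0.0, 0.0, 0.0, 1.0]]}
tip_box []
carriage []
bar_grip []
bed []
flask []
film_box []
```

View pics/scene0.png

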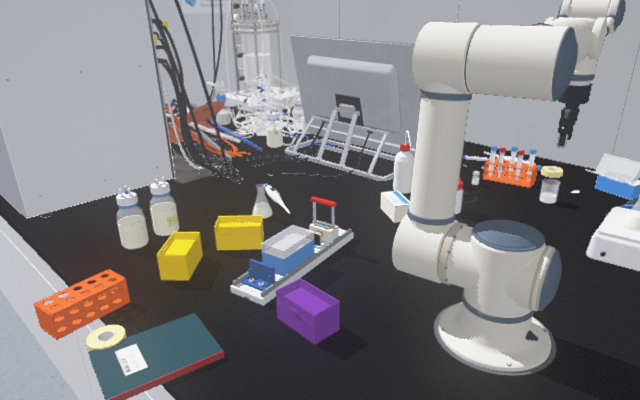

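View pics/side0.png

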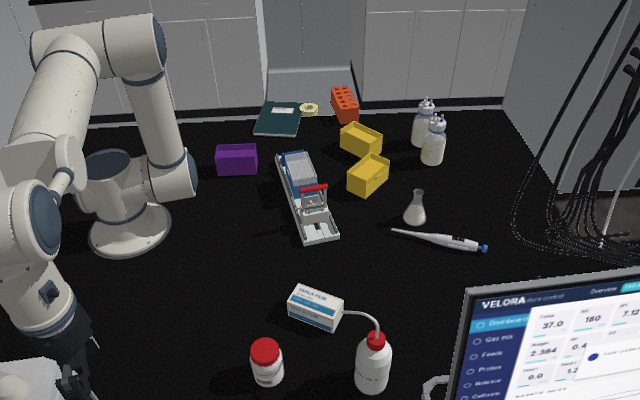

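```bash
python3 - <<'E'
from h import *
a=ray('scene',(324,201));b=ray('side',(316,191)); print('bar',tri([a,b]))
a=ray('scene',(318,227));b=ray('side',(314,205)); print('carr',tri([a,b]))
for n,s,d in(('a',(287,249),(299,174)),('b',(307,308),(299,174)),('c',(240,231),(366,175))): print(n,tri([ray('scene',s),ray('side',d)]),at_z('scene',s,60),at_z('side',d,60))
for d in((359,138),(237,157),(299,174),(313,205),(366,175)): print(d,at_z('side',d,50))
E
```

```text
bar [526.3599313  -34.30658774 126.55758086]
carr [522.67075186  -9.40695486  57.39220498]
a [486.81742452 129.28592823  57.13933498] [485.70934357 132.19918006  60.        ] [485.38913605 123.49757604  60.        ]
b [438.73849854 177.13875062 -29.36097258] [267.17737507 263.41178567  60.        ] [485.38913605 123.49757604  60.        ]
c [685.28231956 132.31836514  38.32892758] [651.49428937 155.75559054  60.        ] [679.01049407 103.48525703  60.        ]
(359, 138) [684.88151373 306.9610332   50.        ]
(237, 157) [295.76937044 235.90812068  50.        ]
(299, 174) [485.34424322 136.00163959  50.        ]
(313, 205) [519.41537798  -2.1881931   50.        ]
(366, 175) [681.22771638 115.75551285  50.        ]
```

The target is the blue box with the clear lid, at scene (287,249) and side (299,174). The look-alikes are:
- **Purple:** scene (307,308)
- **Yellow:** scene (240,231) and (180,255)

The red bar is at scene (324,201) and side (314,188). The bed yaw is about 0.25, and the tool is already nearly aligned with it. I'll move above the bar and look from close up.

Request:
{"op": "drive_tool", "data": {
  "plan": [
    {"grip": 1,"x": 33,"y": -29},
    {"x": 33,"y": -29},
    {"x": 33,"y": -29},
    {"x": 33,"y": -29},
    {"x": 33,"y": -29}
  ]
}}

```text
validation failed for argument at $.pl...
```

Request:
{"op": "drive_tool", "data": {
  "plan": [
    {"x": 33,"y": -29},
    {"x": 33,"y": -29},
    {"x": 33,"y": -29},
    {"x": 33,"y": -29},
    {"x": 33,"y": -29}
  ]
}}

```text
validation failed for argument at $.pl...
```

Request:
{"op": "drive_tool", "data": {
  "plan": [
    {"x": 33,"y": -29},
    {"x": 33,"y": -29},
    {"x": 33,"y": -29},
    {"x": 33,"y": -29},
    {"x": 0,"y": 0}
  ]
}}

```text
validation failed for argument at $.pl...
```

```bash
python3 - <<'E'
from h import *
o=env.get_obs(); print(o['t'],o['ee_pos'],o['ee_rot'],o['wrist_force'])
i=env.snapshot('wrist'); cv2.imwrite('pics/w1.png',i)
for q in('tip_box','carriage','bar_grip','bed'):
    print(q,[(np.round(d['location']).tolist(),round(d['confidence'],2)) for d in env.boxes_of('wrist',q)])
E
```

```text
1.05 [ 146.57931297 -581.83849693  231.27636856] [3.14158875e+00 3.35301805e-06 2.46788719e-01] [-0.17241478  0.38580083  0.53482803]
tip_box []
carriage []
bar_grip []
bed []
```

View pics/w1.png

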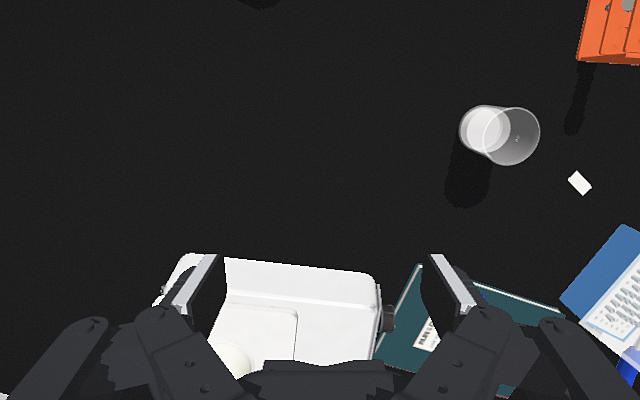

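The moves were refused, so this picture shows only the start area, with the fingers at about (200,290) and (450,290). Each row may need every key, so I'll try that.

Request:
{"op": "drive_tool", "data": {
  "plan": [
    {"grip": 1,"x": 33,"y": -29,"z": 0,"wx": 0,"wy": 0,"wz": 0},
    {"grip": 1,"x": 33,"y": -29,"z": 0,"wx": 0,"wy": 0,"wz": 0},
    {"grip": 1,"x": 33,"y": -29,"z": 0,"wx": 0,"wy": 0,"wz": 0},
    {"grip": 1,"x": 33,"y": -29,"z": 0,"wx": 0,"wy": 0,"wz": 0},
    {"grip": 1,"x": 33,"y": -29,"z": 0,"wx": 0,"wy": 0,"wz": 0}
  ]
}}

```text
t: 1.8
ee_pos: [271.8, -399.4, 231.4]
ee_rot: [3.141, -0.0, 0.246]
wrist_force: [0.8, -0.3, 0.6]
width: 85.5
grasp_force: 0.0
```

Request:
{"op": "drive_tool", "data": {
  "plan": [
    {"grip": 1,"x": 33,"y": -29,"z": 0,"wx": 0,"wy": 0,"wz": 0},
    {"grip": 1,"x": 33,"y": -29,"z": 0,"wx": 0,"wy": 0,"wz": 0},
    {"grip": 1,"x": 33,"y": -29,"z": 0,"wx": 0,"wy": 0,"wz": 0},
    {"grip": 1,"x": 33,"y": -29,"z": 0,"wx": 0,"wy": 0,"wz": 0},
    {"grip": 1,"x": 33,"y": -29,"z": 0,"wx": 0,"wy": 0,"wz": 0}
  ]
}}

```text
t: 2.3
ee_pos: [396.4, -218.4, 231.5]
ee_rot: [3.141, -0.001, 0.247]
wrist_force: [0.6, -0.9, 0.1]
width: 85.9
grasp_force: 0.0
```

Request:
{"op": "drive_tool", "data": {
  "plan": [
    {"grip": 1,"x": 33,"y": -29,"z": 0,"wx": 0,"wy": 0,"wz": 0},
    {"grip": 1,"x": 33,"y": -29,"z": 0,"wx": 0,"wy": 0,"wz": 0},
    {"grip": 1,"x": 33,"y": -29,"z": 0,"wx": 0,"wy": 0,"wz": 0},
    {"grip": 1,"x": 33,"y": -29,"z": 0,"wx": 0,"wy": 0,"wz": 0},
    {"grip": 1,"x": 0,"y": 0,"z": 0,"wx": 0,"wy": 0,"wz": 0}
  ]
}}

```text
t: 2.8
ee_pos: [497.1, -71.0, 230.7]
ee_rot: [-3.14, -0.0, 0.253]
wrist_force: [0.1, -0.8, -1.7]
width: 85.2
grasp_force: 0.0
```

```bash
python3 - <<'E'
from h import *
o=env.get_obs(); print(o['t'],o['ee_pos'],o['ee_rot'],o['wrist_force'])
i=env.snapshot('wrist'); cv2.imwrite('pics/w2.png',i)
for q in('tip_box','carriage','bar_grip','bed'):
    print(q,[(np.round(d['location']).tolist(),round(d['confidence'],2)) for d in env.boxes_of('wrist',q)])
E
```

```text
2.8 [497.11008254 -71.03221169 230.7225389 ] [-3.13969828e+00 -4.18596430e-04  2.52750652e-01] [ 0.12361541 -0.78124491 -1.71870567]
tip_box [([26.0, 263.0], 0.71), ([110.0, 128.0], 0.61)]
carriage [([272.0, 138.0], 0.87), ([109.0, 129.0], 0.21)]
bar_grip [([270.0, 146.0], 0.84)]
bed [([260.0, 116.0], 0.97)]
```

View pics/w2.png

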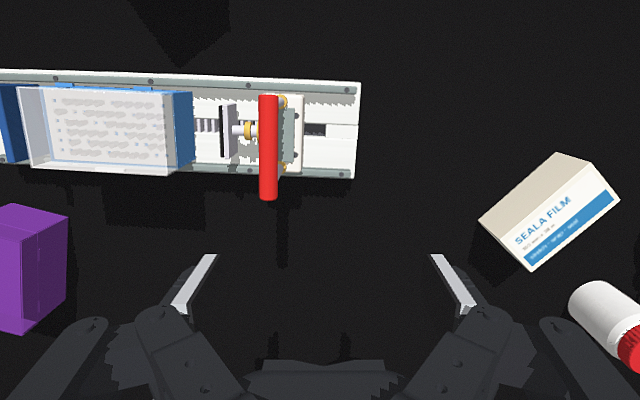

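The wrist view shows the bar upright at columns 260–278, rows 95–200. It also shows the pad at about (226,131), the blue box with clear lid at (110,128), the end stop at about (12,122), and the bed end at (358,130).

```bash
cat > w.py <<'E'
from h import *
import sys
def red(img):
    h=cv2.cvtColor(img,cv2.COLOR_BGR2HSV); m=((h[...,0]<8)|(h[...,0]>172))&(h[...,1]>170)&(h[...,2]>80)
    n,l,s,c=cv2.connectedComponentsWithStats(m.astype(np.uint8)); 
    return [(l==k) for k in range(1,n) if s[k,4]>800]
def barfind(img,o):
    out=[]
    for m in red(img):
        r=cv2.minAreaRect(np.argwhere(m)[:,::-1].astype(np.float32)); p=cv2.boxPoints(r)
        P=np.array([at_z('wrist',q,130,o)[:2] for q in p]); c=at_z('wrist',r[0],130,o)
        e=[P[1]-P[0],P[2]-P[1]]; e=sorted(e,key=np.linalg.norm)
        d=e[1] if e[1][0]>0 else -e[1]
        out.append((c,np.linalg.norm(e[1]),np.linalg.norm(e[0]),np.arctan2(d[1],d[0])))
    return out
E
python3 - <<'E'
from w import *
i=cv2.imread('pics/w2.png'); o={'ee_pos':np.array([497.11,-71.03,230.72]),'ee_rot':np.array([-3.1397,-0.0004,0.25275])}
for b in barfind(i,o): print('bar',b)
pts={'cornerfar':(361,83),'cornernear':(355,179)}
for k,p in pts.items(): print(k,at_z('wrist',p,32,o),at_z('wrist',p,20,o))
# edges: long bright edges fit
g=cv2.cvtColor(i,cv2.COLOR_BGR2GRAY).astype(float)
for nm,rows in(('far',range(60,100)),('near',range(195,160,-1))):
    U=[]
    for c in list(range(5,240,5))+list(range(290,352,5)):
        for r in rows:
            if g[r,c]>70: U.append((c,r));break
    W=np.array([at_z('wrist',u,32 ,o)[:2] for u in U])
    vx,vy,x,y=cv2.fitLine(W.astype(np.float32),cv2.DIST_HUBER,0,.01,.01).ravel()
    if vy<0: vx,vy=-vx,-vy
    print(nm,'yaw',np.arctan2(-vx,vy),x,y,'rms',np.std((W-[x,y])@[vy,-vx]))
    
E
```

```text
bar (array([519.43424488, -24.13389011, 130.        ]), np.float64(76.69762854660449), np.float64(12.445694632257299), np.float64(0.21137620880943456))
cornerfar [581.50612977 -86.46199172  32.        ] [581.82973032 -87.66911374  20.        ]
cornernear [ 488.20598452 -107.22821281   32.        ] [ 485.24089214 -109.16731358   20.        ]
far yaw 0.20611651 535.86444 136.96043 rms 0.27403079381209566
near yaw 0.2209874 448.69543 76.09583 rms 2.2497052539404563
```

Request:
{"op": "drive_tool", "data": {
  "plan": [
    {"grip": 1,"x": 16,"y": -20,"z": 20,"wx": 0,"wy": 0,"wz": 0.042},
    {"grip": 1,"x": 15.6,"y": -21.2,"z": 20,"wx": 0,"wy": 0,"wz": 0},
    {"grip": 1,"x": 0,"y": 0,"z": 0,"wx": 0,"wy": 0,"wz": 0},
    {"grip": 1,"x": 0,"y": 0,"z": 0,"wx": 0,"wy": 0,"wz": 0}
  ]
}}

```text
t: 3.45
ee_pos: [516.5, -29.0, 191.2]
ee_rot: [3.141, 0.001, 0.204]
wrist_force: [-0.5, -0.4, -1.3]
width: 85.3
grasp_force: 0.0
```

```bash
python3 - <<'E'
from w import *
o=env.get_obs(); print(o['t'],o['ee_pos'],o['ee_rot'],o['wrist_force'])
i=env.snapshot('wrist'); cv2.imwrite('pics/w3.png',i)
for b in barfind(i,o):
    y=o['ee_rot'][2]; d=b[0][:2]-o['ee_pos'][:2]; print('bar',b,'tool dx,dy',d@[np.cos(y),np.sin(y)],d@[np.sin(y),-np.cos(y)])
E
```

```text
3.45 [516.47409432 -28.97190422 191.16125773] [3.14132349e+00 1.04744714e-03 2.04167982e-01] [-0.54504576 -0.35784989 -1.30328926]
bar (array([519.77212715, -23.87076996, 130.        ]), np.float64(78.7368417347942), np.float64(12.983923305626123), np.float64(0.21992691887657012)) tool dx,dy 4.263800435860524 -4.326499404172649
```

View pics/w3.png

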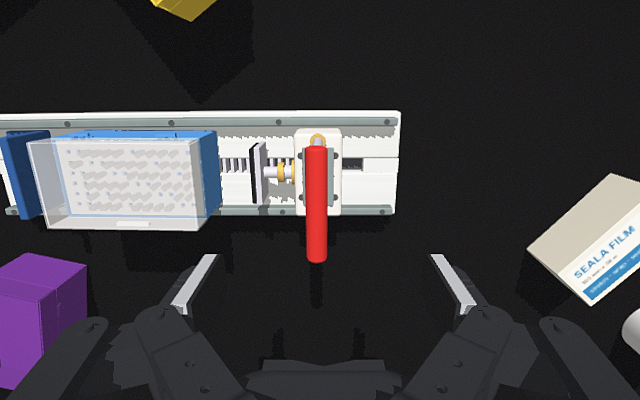

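The bar is at columns 305–328, rows 146–262. The box and pad, at (258,170), look square. I'll centre over the bar and descend.

Request:
{"op": "drive_tool", "data": {
  "plan": [
    {"grip": 1,"x": 4.2,"y": -4.3,"z": 0,"wx": 0,"wy": 0,"wz": -0.005},
    {"grip": 1,"x": 0,"y": 0,"z": 25,"wx": 0,"wy": 0,"wz": 0},
    {"grip": 1,"x": 0,"y": 0,"z": 25,"wx": 0,"wy": 0,"wz": 0},
    {"grip": 1,"x": 0,"y": 0,"z": 20,"wx": 0,"wy": 0,"wz": 0},
    {"grip": 1,"x": 0,"y": 0,"z": 10,"wx": 0,"wy": 0,"wz": 0}
  ]
}}

```text
t: 4.0
ee_pos: [519.7, -23.5, 110.1]
ee_rot: [-3.141, 0.001, 0.209]
wrist_force: [0.1, 0.1, 0.0]
width: 85.7
grasp_force: 0.0
```

Request:
{"op": "drive_tool", "data": {
  "plan": [
    {"grip": 0.3,"x": 0,"y": 0,"z": 0,"wx": 0,"wy": 0,"wz": 0},
    {"grip": 0.3,"x": 0,"y": 0,"z": 0,"wx": 0,"wy": 0,"wz": 0},
    {"grip": 0.3,"x": 0,"y": 0,"z": 0,"wx": 0,"wy": 0,"wz": 0}
  ],
  "grip_force": 25
}}

```text
t: 4.3
ee_pos: [521.1, -23.2, 113.1]
ee_rot: [3.141, -0.003, 0.21]
wrist_force: [-0.0, -0.8, 0.6]
width: 44.0
grasp_force: 0.0
```

```bash
python3 - <<'E'
from w import *
o=env.get_obs(); print(o['t'],o['ee_pos'],o['ee_rot'],o['wrist_force'],o['width'],o['grasp_force'])
i=env.snapshot('wrist'); cv2.imwrite('pics/w4.png',i)
E
```

```text
4.3 [521.06065383 -23.16312971 113.10885045] [ 3.14074419e+00 -2.61348518e-03  2.09654978e-01] [-0.01597744 -0.80173488  0.63871184] 44.04078294149265 0.0
```

View pics/w4.png

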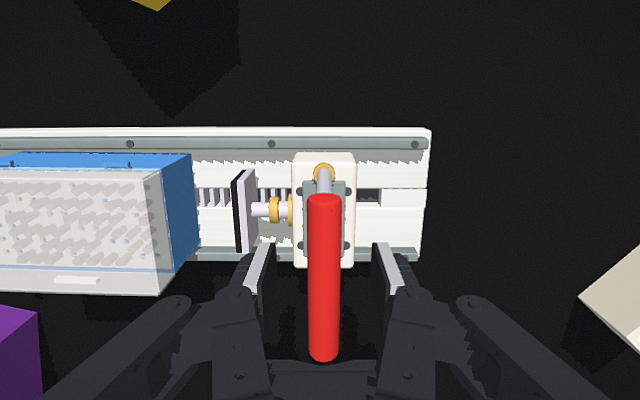

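The fingertips, at columns about 270 and 378, straddle the bar at column 324 evenly. I'll close the gripper and lift.

Request:
{"op": "drive_tool", "data": {
  "plan": [
    {"grip": 0.0,"x": 0,"y": 0,"z": 0,"wx": 0,"wy": 0,"wz": 0},
    {"grip": 0.0,"x": 0,"y": 0,"z": 0,"wx": 0,"wy": 0,"wz": 0},
    {"grip": 0.0,"x": 0,"y": 0,"z": 0,"wx": 0,"wy": 0,"wz": 0},
    {"grip": 0.0,"x": 0,"y": 0,"z": 0,"wx": 0,"wy": 0,"wz": 0},
    {"grip": 0,"x": 0,"y": 0,"z": 0,"wx": 0,"wy": 0,"wz": 0}
  ],
  "grip_force": 60
}}

```text
t: 4.85
ee_pos: [520.7, -23.1, 112.4]
ee_rot: [3.141, -0.002, 0.21]
wrist_force: [-0.4, 0.1, 5.8]
width: 12.1
grasp_force: 58.6
```

Request:
{"op": "drive_tool", "data": {
  "plan": [
    {"grip": 0.0,"x": 0,"y": 0,"z": -3,"wx": 0,"wy": 0,"wz": 0},
    {"grip": 0.0,"x": 0,"y": 0,"z": -3,"wx": 0,"wy": 0,"wz": 0},
    {"grip": 0.0,"x": 0,"y": 0,"z": -3,"wx": 0,"wy": 0,"wz": 0},
    {"grip": 0.0,"x": 0,"y": 0,"z": 0,"wx": 0,"wy": 0,"wz": 0},
    {"grip": 0,"x": 0,"y": 0,"z": 0,"wx": 0,"wy": 0,"wz": 0}
  ]
}}

```text
t: 5.35
ee_pos: [520.2, -22.6, 117.9]
ee_rot: [-3.14, 0.001, 0.21]
wrist_force: [6.3, 0.7, -9.2]
width: 12.1
grasp_force: 58.4
```

```bash
cat > st.py <<'E'
from w import *
for _ in range(1):
    o=env.get_obs(); B=.21; f=o['wrist_force']; u=np.array([-np.sin(B),np.cos(B)])
    print(round(o['t'],2),'pos',o['ee_pos'].round(1),'yaw',o['ee_rot'].round(3),'slide pos %.1f side %.1f'%(o['ee_pos'][:2]@u,o['ee_pos'][:2]@[u[1],-u[0]]),'F slide %.1f side %.1f z %.1f'%(f[:2]@u,f[:2]@[u[1],-u[0]],f[2]),'w %.1f g %.0f'%(o['width'],o['grasp_force']),'tq',o['torque'].round(2))
E
python3 st.py; python3 - <<'E'
from w import *
o=env.get_obs()
i=env.snapshot('wrist'); cv2.imwrite('pics/w5.png',i)
B=.21;u=np.array([-np.sin(B),np.cos(B)])
E
```

```text
5.35 pos [520.2 -22.6 117.9] yaw [-3.14e+00  1.00e-03  2.10e-01] slide pos -130.6 side 504.0 F slide -0.6 side 6.3 z -9.2 w 12.1 g 58 tq [-0.03 -0.99 -0.07]
```

View pics/w5.png

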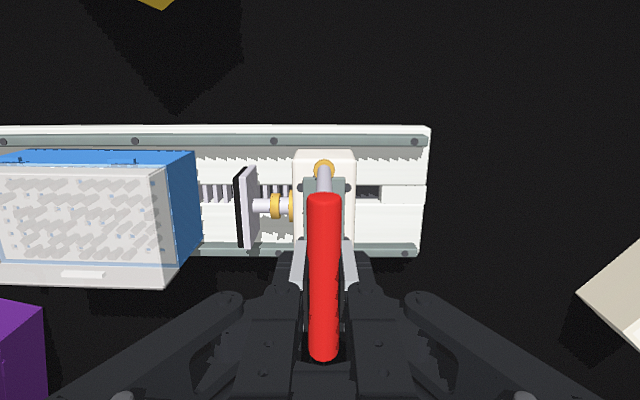

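```bash
cat > avg.py <<'E'
from w import *
B=.21; u=np.array([-np.sin(B),np.cos(B)]); s=np.array([u[1],-u[0]]); A=[]
for _ in range(4):
    i=env.snapshot('wrist'); o=env.get_obs(); A.append(np.r_[o['ee_pos'][:2]@u,o['ee_pos'][:2]@s,o['ee_pos'][2],o['wrist_force'][:2]@u,o['wrist_force'][:2]@s,o['wrist_force'][2]])
A=np.array(A); print(round(o['t'],2),'slide,side,z,Fslide,Fside,Fz mean',A.mean(0).round(2),'sd',A.std(0).round(2),'yaw',o['ee_rot'].round(3)); print(A[:,3].round(1))
E
python3 avg.py
```

```text
5.6 slide,side,z,Fslide,Fside,Fz mean [-130.55  504.03  117.85   -0.6     6.36   -9.86] sd [0.01 0.   0.01 0.19 0.65 0.57] yaw [-3.14e+00  1.00e-03  2.10e-01]
[-0.8 -0.6 -0.7 -0.3]
```

Request:
{"op": "drive_tool", "data": {
  "plan": [
    {"grip": 0,"x": 0.7,"y": 0,"z": -1.5,"wx": 0,"wy": 0,"wz": 0},
    {"grip": 0,"x": 0.5,"y": 0,"z": -1.5,"wx": 0,"wy": 0,"wz": 0},
    {"grip": 0,"x": 0,"y": 0,"z": 0,"wx": 0,"wy": 0,"wz": 0},
    {"grip": 0,"x": 0,"y": 0,"z": 0,"wx": 0,"wy": 0,"wz": 0}
  ]
}}

```text
t: 6.0
ee_pos: [520.5, -22.5, 122.1]
ee_rot: [-3.14, 0.003, 0.21]
wrist_force: [0.2, 0.3, -9.6]
width: 11.9
grasp_force: 58.4
```

```bash
python3 avg.py; python3 - <<'E'
from w import *
o={'ee_pos':np.array([520.2,-22.6,117.9]),'ee_rot':np.array([-3.14,.001,.21])}
for f in('w4','w5'):
    for m in red(cv2.imread(f'pics/{f}.png')):
        r,c=np.where(m); print(f,r.min(),r.max(),np.mean([np.ptp(c[r==k])+1 for k in range(220,330)]))
i=env.snapshot('wrist'); cv2.imwrite('pics/w6.png',i)
for m in red(i):
        r,c=np.where(m); print('w6',r.min(),r.max(),np.mean([np.ptp(c[r==k])+1 for k in range(220,330)]))
E
```

```text
6.2 slide,side,z,Fslide,Fside,Fz mean [-130.59  504.44  122.49    0.61   -1.05  -10.24] sd [0.02 0.04 0.16 0.46 0.71 0.3 ] yaw [-3.141e+00  2.000e-03  2.100e-01]
[ 0.7  0.8 -0.1  1.1]
w4 194 362 32.70909090909091
w5 192 361 31.054545454545455
w6 194 362 31.01818181818182
```

```bash
python3 - <<'E'
from w import *
B=.21; u=np.array([-np.sin(B),np.cos(B)])
o={'ee_pos':np.array([520.2,-22.6,117.9]),'ee_rot':np.array([-3.14,.001,.21])}
o3={'ee_pos':np.array([516.47,-28.97,191.16]),'ee_rot':np.array([3.1413,.001,.2042])}
for n,p,z,ob in(('pad bottom w5',(236,247),27,o),('box bottom w5',(203,241),20,o),('pad top w3',(250,143),61,o3),('box bottom w3',(220,202),20,o3),('bedend w3',(400,111),32,o3),('stop top face-edge w3',(48,131),68,o3),('stop base back w3',(12,212),32,o3)): print(n,at_z('wrist',p,z,ob)[:2]@u)
E
```

```text
pad bottom w5 -64.03809434591835
box bottom w5 -36.45162861613349
pad top w3 -77.4288907142435
box bottom w3 -34.73626780834355
bedend w3 -203.21916264925926
stop top face-edge w3 82.1131731587375
stop base back w3 169.51789316139417
```

Request:
{"op": "drive_tool", "data": {
  "plan": [
    {"grip": 0,"x": 0,"y": -4,"z": 0,"wx": 0,"wy": 0,"wz": 0},
    {"grip": 0,"x": 0,"y": -7,"z": 0,"wx": 0,"wy": 0,"wz": 0},
    {"grip": 0,"x": 0,"y": -7,"z": 0,"wx": 0,"wy": 0,"wz": 0},
    {"grip": 0,"x": 0,"y": -7,"z": 0,"wx": 0,"wy": 0,"wz": 0},
    {"grip": 0,"x": 0,"y": -3,"z": 0,"wx": 0,"wy": 0,"wz": 0}
  ]
}}

```text
t: 6.75
ee_pos: [515.2, 3.8, 123.3]
ee_rot: [3.139, 0.001, 0.209]
wrist_force: [-2.5, -4.5, -11.4]
width: 11.8
grasp_force: 58.5
```

```bash
python3 avg.py
```

```text
6.95 slide,side,z,Fslide,Fside,Fz mean [-1.0281e+02  5.0471e+02  1.2317e+02 -4.1000e-01 -3.5100e+00 -1.0250e+01] sd [0.08 0.02 0.06 0.47 0.58 0.29] yaw [-3.141e+00  1.000e-03  2.100e-01]
[-1.2  0.1 -0.4 -0.2]
```

Request:
{"op": "drive_tool", "data": {
  "plan": [
    {"grip": 0,"x": -0.4,"y": -3,"z": 0.6,"wx": 0,"wy": 0,"wz": 0},
    {"grip": 0,"x": -0.4,"y": -3,"z": 0.6,"wx": 0,"wy": 0,"wz": 0},
    {"grip": 0,"x": 0,"y": -3,"z": 0,"wx": 0,"wy": 0,"wz": 0},
    {"grip": 0,"x": 0,"y": -3,"z": 0,"wx": 0,"wy": 0,"wz": 0},
    {"grip": 0,"x": 0,"y": -2,"z": 0,"wx": 0,"wy": 0,"wz": 0}
  ]
}}

```text
t: 7.45
ee_pos: [512.1, 18.3, 122.3]
ee_rot: [3.141, -0.001, 0.21]
wrist_force: [-0.6, -3.3, -10.2]
width: 11.8
grasp_force: 58.6
```

```bash
python3 avg.py
```

```text
7.65 slide,side,z,Fslide,Fside,Fz mean [-88.33 504.63 122.19  -1.39  -0.81  -9.92] sd [0.03 0.02 0.04 0.46 0.45 0.4 ] yaw [-3.141 -0.     0.21 ]
[-1.4 -2.1 -1.2 -0.9]
```

Request:
{"op": "drive_tool", "data": {
  "plan": [
    {"grip": 0,"x": 0,"y": -2,"z": 0,"wx": 0,"wy": 0,"wz": 0},
    {"grip": 0,"x": 0,"y": -2,"z": 0,"wx": 0,"wy": 0,"wz": 0},
    {"grip": 0,"x": 0,"y": -2,"z": 0,"wx": 0,"wy": 0,"wz": 0},
    {"grip": 0,"x": 0,"y": -1,"z": 0,"wx": 0,"wy": 0,"wz": 0},
    {"grip": 0,"x": 0,"y": -1,"z": 0,"wx": 0,"wy": 0,"wz": 0}
  ]
}}

```text
t: 8.15
ee_pos: [510.3, 26.3, 122.2]
ee_rot: [-3.141, -0.0, 0.21]
wrist_force: [0.8, -3.3, -10.5]
width: 11.6
grasp_force: 58.7
```

```bash
python3 avg.py; python3 - <<'E'
from w import *
cv2.imwrite('pics/s7.png',env.snapshot('scene')[180:310,200:380]); i=env.snapshot('wrist'); cv2.imwrite('pics/w7.png',np.vstack([i,cv2.resize(env.snapshot('scene')[190:310,220:364],(240,200))[:, :240].repeat(1,0) if 0 else np.zeros((0,640,3),np.uint8)]))
E
```

```text
8.35 slide,side,z,Fslide,Fside,Fz mean [-8.0520e+01  5.0456e+02  1.2214e+02 -1.3700e+00  4.6000e-01 -1.0230e+01] sd [0.01 0.01 0.02 0.36 0.45 0.42] yaw [-3.141 -0.     0.21 ]
[-1.  -1.5 -1.9 -1.1]
```

View pics/w7.png

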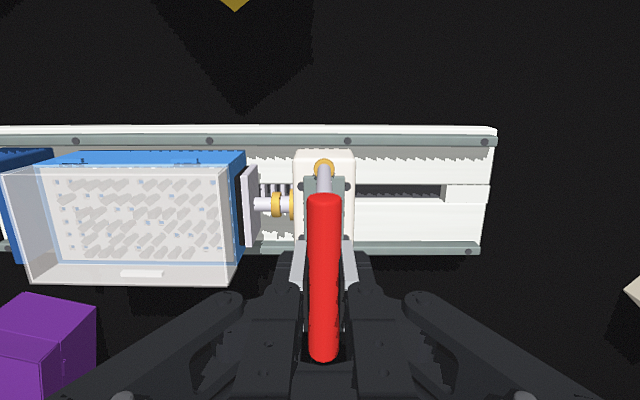

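The pad is now against the box at columns about 235–258. The stop's top edge shows at about (52,150). I'll compute the remaining gap.

```bash
python3 - <<'E'
from w import *
B=.21; u=np.array([-np.sin(B),np.cos(B)])
o={'ee_pos':np.array([510.3,26.3,122.15]),'ee_rot':np.array([-3.141,0,.21])}
for n,p,z in(('stop far top',(52,150),68),('box far top edge L',(47,163),62),('bed end',(497,130),32),('pad near bottom',(236,247),27)):
    print(n,at_z('wrist',p,z,o)[:2]@u)
E
```

```text
stop far top 81.18626788507125
box far top edge L 91.44415041719019
bed end -199.798647222625
pad near bottom -13.049546444323568
```

Request:
{"op": "drive_tool", "data": {
  "plan": [
    {"grip": 0,"x": 0,"y": -1.5,"z": 0,"wx": 0,"wy": 0,"wz": 0},
    {"grip": 0,"x": 0,"y": -1.5,"z": 0,"wx": 0,"wy": 0,"wz": 0},
    {"grip": 0,"x": 0,"y": -1,"z": 0,"wx": 0,"wy": 0,"wz": 0},
    {"grip": 0,"x": 0,"y": 0,"z": 0,"wx": 0,"wy": 0,"wz": 0}
  ]
}}

```text
t: 8.85
ee_pos: [509.4, 30.2, 122.1]
ee_rot: [-3.141, -0.0, 0.21]
wrist_force: [1.2, -1.8, -11.1]
width: 12.0
grasp_force: 58.7
```

```bash
python3 avg.py
```

```text
9.05 slide,side,z,Fslide,Fside,Fz mean [-76.7  504.51 122.11  -1.68   1.66 -10.  ] sd [0.02 0.01 0.01 0.57 0.7  0.25] yaw [-3.141 -0.     0.21 ]
[-1.9 -1.5 -2.5 -0.9]
```

Request:
{"op": "drive_tool", "data": {
  "plan": [
    {"grip": 0,"x": 0,"y": -1.5,"z": 0,"wx": 0,"wy": 0,"wz": 0},
    {"grip": 0,"x": 0,"y": -1.5,"z": 0,"wx": 0,"wy": 0,"wz": 0},
    {"grip": 0,"x": 0,"y": -1,"z": 0,"wx": 0,"wy": 0,"wz": 0},
    {"grip": 0,"x": 0,"y": 0,"z": 0,"wx": 0,"wy": 0,"wz": 0}
  ]
}}

```text
t: 9.45
ee_pos: [508.6, 34.1, 122.1]
ee_rot: [-3.141, -0.0, 0.21]
wrist_force: [2.5, -1.9, -9.7]
width: 11.8
grasp_force: 58.7
```

```bash
python3 avg.py
```

```text
9.65 slide,side,z,Fslide,Fside,Fz mean [-72.64 504.49 122.09  -1.67   2.13 -10.05] sd [0.01 0.01 0.01 0.21 0.48 0.21] yaw [-3.141 -0.     0.21 ]
[-1.7 -2.  -1.4 -1.6]
```

Request:
{"op": "drive_tool", "data": {
  "plan": [
    {"grip": 0,"x": 0.4,"y": -1.5,"z": 0,"wx": 0,"wy": 0,"wz": 0},
    {"grip": 0,"x": 0,"y": -1.5,"z": 0,"wx": 0,"wy": 0,"wz": 0},
    {"grip": 0,"x": 0,"y": -1.5,"z": 0,"wx": 0,"wy": 0,"wz": 0},
    {"grip": 0,"x": 0,"y": -1.5,"z": 0,"wx": 0,"wy": 0,"wz": 0},
    {"grip": 0,"x": 0,"y": 0,"z": 0,"wx": 0,"wy": 0,"wz": 0}
  ]
}}

```text
t: 10.15
ee_pos: [507.4, 40.1, 122.0]
ee_rot: [-3.141, 0.001, 0.21]
wrist_force: [-0.4, -1.8, -9.9]
width: 11.9
grasp_force: 58.7
```

```bash
python3 avg.py
```

```text
10.35 slide,side,z,Fslide,Fside,Fz mean [-6.6560e+01  5.0465e+02  1.2198e+02 -1.2000e+00 -8.0000e-02 -1.0440e+01] sd [0.02 0.01 0.   0.79 0.25 0.31] yaw [-3.141  0.     0.21 ]
[-2.5 -0.6 -1.  -0.7]
```

Request:
{"op": "drive_tool", "data": {
  "plan": [
    {"grip": 0,"x": 0.3,"y": -1.5,"z": 0,"wx": 0,"wy": 0,"wz": 0},
    {"grip": 0,"x": 0,"y": -1.5,"z": 0,"wx": 0,"wy": 0,"wz": 0},
    {"grip": 0,"x": 0,"y": -1,"z": 0,"wx": 0,"wy": 0,"wz": 0},
    {"grip": 0,"x": 0,"y": 0,"z": 0,"wx": 0,"wy": 0,"wz": 0}
  ]
}}

```text
t: 10.75
ee_pos: [506.8, 44.0, 121.9]
ee_rot: [-3.141, 0.001, 0.21]
wrist_force: [-1.8, -2.7, -10.6]
width: 12.2
grasp_force: 58.7
```

```bash
python3 avg.py
```

```text
10.95 slide,side,z,Fslide,Fside,Fz mean [-62.66 504.83 121.92  -1.53  -3.92  -9.83] sd [0.02 0.01 0.01 0.63 0.36 0.35] yaw [-3.141e+00  1.000e-03  2.100e-01]
[-1.5 -2.  -0.5 -2.1]
```

Request:
{"op": "drive_tool", "data": {
  "plan": [
    {"grip": 0,"x": -0.3,"y": -1.5,"z": 0,"wx": 0,"wy": 0,"wz": 0},
    {"grip": 0,"x": 0,"y": -1.5,"z": 0,"wx": 0,"wy": 0,"wz": 0},
    {"grip": 0,"x": 0,"y": -1.5,"z": 0,"wx": 0,"wy": 0,"wz": 0},
    {"grip": 0,"x": 0,"y": -1.5,"z": 0,"wx": 0,"wy": 0,"wz": 0},
    {"grip": 0,"x": 0,"y": 0,"z": 0,"wx": 0,"wy": 0,"wz": 0}
  ]
}}

```text
t: 11.45
ee_pos: [505.6, 49.8, 122.1]
ee_rot: [-3.142, 0.0, 0.21]
wrist_force: [-1.4, -4.4, -10.3]
width: 11.4
grasp_force: 58.7
```

```bash
python3 avg.py
```

```text
11.65 slide,side,z,Fslide,Fside,Fz mean [-56.74 504.82 122.06  -2.49  -2.96 -10.17] sd [0.01 0.01 0.01 0.3  0.32 0.52] yaw [-3.141  0.     0.21 ]
[-2.8 -2.7 -2.1 -2.3]
```

Request:
{"op": "drive_tool", "data": {
  "plan": [
    {"grip": 0,"x": 0,"y": -1.5,"z": 0,"wx": 0,"wy": 0,"wz": 0},
    {"grip": 0,"x": 0,"y": -1.5,"z": 0,"wx": 0,"wy": 0,"wz": 0},
    {"grip": 0,"x": 0,"y": 0,"z": 0,"wx": 0,"wy": 0,"wz": 0}
  ]
}}

```text
t: 11.95
ee_pos: [505.1, 52.1, 122.1]
ee_rot: [3.141, -0.0, 0.209]
wrist_force: [-1.8, -5.4, -11.0]
width: 11.9
grasp_force: 58.7
```

```bash
python3 avg.py;python3 -c "
from w import *
cv2.imwrite('pics/w8.png',env.snapshot('wrist'))"
```

```text
12.15 slide,side,z,Fslide,Fside,Fz mean [-54.28 504.84 122.12  -4.71  -2.34 -10.09] sd [0.01 0.   0.01 0.28 0.12 0.51] yaw [ 3.141 -0.     0.209]
[-4.5 -4.5 -5.2 -4.6]
```

View pics/w8.png

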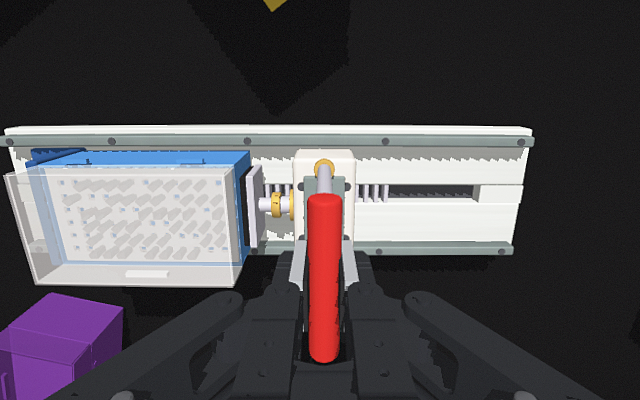

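The box has met the stop, and the force is rising at about 0.9 N/mm. I'll keep pressing gently.

Request:
{"op": "drive_tool", "data": {
  "plan": [
    {"grip": 0,"x": -0.2,"y": -1,"z": 0,"wx": 0,"wy": 0,"wz": 0},
    {"grip": 0,"x": 0,"y": -1,"z": 0,"wx": 0,"wy": 0,"wz": 0},
    {"grip": 0,"x": 0,"y": -1,"z": 0,"wx": 0,"wy": 0,"wz": 0},
    {"grip": 0,"x": 0,"y": 0,"z": 0,"wx": 0,"wy": 0,"wz": 0}
  ]
}}

```text
t: 12.6
ee_pos: [504.5, 54.5, 122.2]
ee_rot: [3.14, -0.001, 0.209]
wrist_force: [-0.3, -7.0, -10.8]
width: 12.1
grasp_force: 58.7
```

```bash
python3 avg.py
```

```text
12.8 slide,side,z,Fslide,Fside,Fz mean [-51.84 504.82 122.26  -6.69  -1.62 -10.41] sd [0.01 0.01 0.02 0.86 0.31 0.37] yaw [ 3.14e+00 -1.00e-03  2.09e-01]
[-6.3 -7.3 -7.7 -5.5]
```

Request:
{"op": "drive_tool", "data": {
  "plan": [
    {"grip": 0,"x": 0,"y": -1,"z": 0,"wx": 0,"wy": 0,"wz": 0},
    {"grip": 0,"x": 0,"y": -1,"z": 0,"wx": 0,"wy": 0,"wz": 0},
    {"grip": 0,"x": 0,"y": -1,"z": 0,"wx": 0,"wy": 0,"wz": 0},
    {"grip": 0,"x": 0,"y": -0.7,"z": 0,"wx": 0,"wy": 0,"wz": 0},
    {"grip": 0,"x": 0,"y": 0,"z": 0,"wx": 0,"wy": 0,"wz": 0}
  ]
}}

```text
t: 13.3
ee_pos: [503.9, 57.5, 122.3]
ee_rot: [3.139, -0.001, 0.209]
wrist_force: [-0.5, -9.0, -9.8]
width: 11.9
grasp_force: 58.8
```

```bash
python3 avg.py
```

```text
13.5 slide,side,z,Fslide,Fside,Fz mean [-48.81 504.83 122.31  -8.84  -2.13 -10.59] sd [0.02 0.01 0.01 0.21 0.34 0.54] yaw [ 3.139e+00 -1.000e-03  2.080e-01]
[-8.8 -9.1 -8.9 -8.5]
```

Request:
{"op": "drive_tool", "data": {
  "plan": [
    {"grip": 0,"x": 0,"y": -0.7,"z": 0,"wx": 0,"wy": 0,"wz": 0},
    {"grip": 0,"x": 0,"y": -0.6,"z": 0,"wx": 0,"wy": 0,"wz": 0},
    {"grip": 0,"x": 0,"y": 0,"z": 1,"wx": 0,"wy": 0,"wz": 0},
    {"grip": 0,"x": 0,"y": 0,"z": 1,"wx": 0,"wy": 0,"wz": 0},
    {"grip": 0,"x": 0,"y": 0,"z": 0.5,"wx": 0,"wy": 0,"wz": 0}
  ]
}}

```text
t: 14.0
ee_pos: [503.7, 58.5, 119.8]
ee_rot: [3.138, -0.001, 0.208]
wrist_force: [-0.4, -9.8, -9.8]
width: 12.0
grasp_force: 58.8
```

```bash
python3 avg.py
```

```text
14.2 slide,side,z,Fslide,Fside,Fz mean [-47.76 504.85 119.82  -9.76  -2.07  -9.21] sd [0.01 0.02 0.05 0.1  0.39 0.33] yaw [ 3.138e+00 -1.000e-03  2.080e-01]
[-9.9 -9.7 -9.8 -9.6]
```

Request:
{"op": "drive_tool", "data": {
  "plan": [
    {"grip": 0,"x": 0,"y": 0,"z": 0.5,"wx": 0,"wy": 0,"wz": 0},
    {"grip": 0,"x": 0,"y": 0,"z": 0.5,"wx": 0,"wy": 0,"wz": 0},
    {"grip": 0,"x": 0,"y": 0,"z": 0.5,"wx": 0,"wy": 0,"wz": 0},
    {"grip": 0,"x": 0,"y": 0,"z": 0,"wx": 0,"wy": 0,"wz": 0}
  ]
}}

```text
t: 14.6
ee_pos: [503.7, 58.5, 118.5]
ee_rot: [3.138, -0.001, 0.208]
wrist_force: [-0.9, -9.8, -9.4]
width: 12.3
grasp_force: 58.9
```

```bash
python3 avg.py
```

```text
14.8 slide,side,z,Fslide,Fside,Fz mean [-47.78 504.85 118.5   -9.7   -2.47  -9.51] sd [0.01 0.01 0.02 0.76 0.46 0.18] yaw [ 3.138e+00 -1.000e-03  2.080e-01]
[ -9.1 -11.   -9.5  -9.1]
```

Force about 9.7 N and the bar is still supported. I'll lower in small steps while watching Fz.

Request:
{"op": "drive_tool", "data": {
  "plan": [
    {"grip": 0,"x": 0,"y": 0,"z": 0.5,"wx": 0,"wy": 0,"wz": 0},
    {"grip": 0,"x": 0,"y": 0,"z": 0.5,"wx": 0,"wy": 0,"wz": 0},
    {"grip": 0,"x": 0,"y": 0,"z": 0.5,"wx": 0,"wy": 0,"wz": 0},
    {"grip": 0,"x": 0,"y": 0,"z": 0,"wx": 0,"wy": 0,"wz": 0}
  ]
}}

```text
t: 15.2
ee_pos: [503.9, 58.5, 118.3]
ee_rot: [3.138, -0.002, 0.208]
wrist_force: [-3.5, -10.4, -3.4]
width: 11.8
grasp_force: 59.5
```

Request:
{"op": "drive_tool", "data": {
  "plan": [
    {"grip": 0,"x": 0,"y": 0,"z": 0.5,"wx": 0,"wy": 0,"wz": 0},
    {"grip": 0,"x": 0,"y": 0,"z": 0.5,"wx": 0,"wy": 0,"wz": 0},
    {"grip": 0,"x": 0,"y": 0,"z": 0,"wx": 0,"wy": 0,"wz": 0}
  ]
}}

```text
t: 15.5
ee_pos: [504.0, 58.5, 118.1]
ee_rot: [3.138, -0.003, 0.208]
wrist_force: [-3.9, -10.6, -0.4]
width: 12.3
grasp_force: 59.8
```

```bash
python3 avg.py
```

```text
15.7 slide,side,z,Fslide,Fside,Fz mean [-47.8  505.1  118.16  -9.23  -6.18  -0.63] sd [0.01 0.01 0.01 0.21 0.58 0.44] yaw [ 3.138e+00 -3.000e-03  2.080e-01]
[-9.  -9.5 -9.1 -9.3]
```

The tooth is resting on a rib (lift 6 mm, Fz about 0). As the task describes, I'll let go now so the spring walks it back into the notch.

Request:
{"op": "drive_tool", "data": {
  "plan": [
    {"grip": 0.6,"x": 0,"y": 0,"z": 0,"wx": 0,"wy": 0,"wz": 0},
    {"grip": 0.6,"x": 0,"y": 0,"z": 0,"wx": 0,"wy": 0,"wz": 0},
    {"grip": 0.6,"x": 0,"y": 0,"z": 0,"wx": 0,"wy": 0,"wz": 0},
    {"grip": 0.6,"x": 0,"y": 0,"z": 0,"wx": 0,"wy": 0,"wz": 0},
    {"grip": 0.6,"x": 0,"y": 0,"z": 0,"wx": 0,"wy": 0,"wz": 0}
  ]
}}

```text
t: 16.2
ee_pos: [503.4, 60.6, 116.1]
ee_rot: [-3.141, -0.001, 0.21]
wrist_force: [0.3, -0.2, 1.1]
width: 51.4
grasp_force: 0.0
```

```bash
python3 avg.py;python3 - <<'E'
from w import *
o=env.get_obs();i=env.snapshot('wrist');cv2.imwrite('pics/w9.png',i);print(o['width'])
for m in red(i):
    r,c=np.where(m); print(r.min(),r.max(),c.min(),c.max(),np.mean([np.ptp(c[r==k])+1 for k in range(220,330)]))
E
```

```text
16.4 slide,side,z,Fslide,Fside,Fz mean [-4.5750e+01  5.0476e+02  1.1569e+02  1.1000e-01 -2.6000e-01 -4.7000e-01] sd [0.05 0.09 0.13 0.58 0.29 0.22] yaw [-3.141 -0.     0.21 ]
[-0.1 -0.5 -0.   1.1]
51.61975366362582
191 357 325 360 31.881818181818183
```

View pics/w9.png

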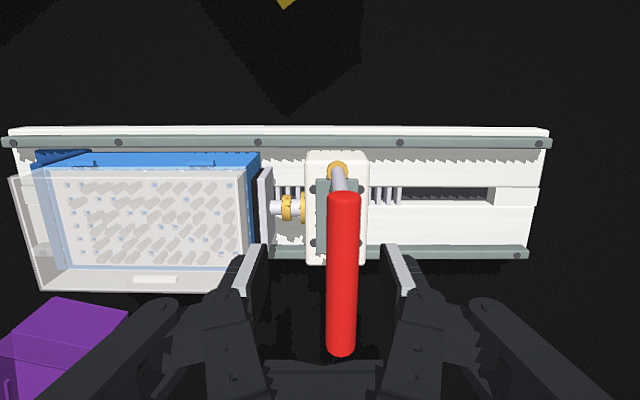

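The bar shifted back about 6 mm (column 342) and its apparent width matches the fully down height. I'll withdraw straight up.

Request:
{"op": "drive_tool", "data": {
  "plan": [
    {"grip": 0.9,"x": 0,"y": 6,"z": 0,"wx": 0,"wy": 0,"wz": 0},
    {"grip": 0.9,"x": 0,"y": 0,"z": -10,"wx": 0,"wy": 0,"wz": 0},
    {"grip": 0.9,"x": 0,"y": 0,"z": -25,"wx": 0,"wy": 0,"wz": 0},
    {"grip": 0.9,"x": 0,"y": 0,"z": -30,"wx": 0,"wy": 0,"wz": 0},
    {"grip": 0.9,"x": 0,"y": 0,"z": -20,"wx": 0,"wy": 0,"wz": 0}
  ]
}}

```text
t: 16.95
ee_pos: [504.8, 54.2, 203.7]
ee_rot: [3.141, -0.003, 0.209]
wrist_force: [0.3, 0.2, 0.2]
width: 77.1
grasp_force: 0.0
```

Request:
{"op": "drive_tool", "data": {
  "plan": [
    {"grip": 0.9,"x": 0,"y": 0,"z": 0,"wx": 0,"wy": 0,"wz": 0},
    {"grip": 0.9,"x": 0,"y": 0,"z": 0,"wx": 0,"wy": 0,"wz": 0}
  ]
}}

```text
t: 17.15
ee_pos: [504.6, 54.3, 201.0]
ee_rot: [3.141, -0.001, 0.21]
wrist_force: [0.4, -0.6, -0.6]
width: 76.6
grasp_force: 0.0
```

```bash
python3 avg.py; python3 - <<'E'
from w import *
o=env.get_obs();i=env.snapshot('wrist');cv2.imwrite('pics/w10.png',i)
B=.21; u=np.array([-np.sin(B),np.cos(B)])
for z in (130,136):
  import w
  for m in red(i):
    r=cv2.minAreaRect(np.argwhere(m)[:,::-1].astype(np.float32)); p=cv2.boxPoints(r)
    P=np.array([at_z('wrist',q,z,o)[:2] for q in p]); print(z,at_z('wrist',r[0],z,o)[:2]@u,sorted(np.linalg.norm(P-np.roll(P,1,0),axis=1)))
o3={'ee_pos':np.array([516.47,-28.97,191.16]),'ee_rot':np.array([3.1413,.001,.2042])}
print('ref w3',barfind(cv2.imread('pics/w3.png'),o3)[0][1:3])
E
```

```text
17.35 slide,side,z,Fslide,Fside,Fz mean [-5.1910e+01  5.0418e+02  1.9929e+02 -2.3000e-01 -1.0000e-01 -2.6000e-01] sd [0.04 0.13 0.35 0.37 0.3  0.41] yaw [-3.141e+00  2.000e-03  2.100e-01]
[ 0.3 -0.1 -0.6 -0.6]
130 -53.881736081014395 [np.float64(12.558890290432185), np.float64(14.001472927440084), np.float64(78.5916692977813), np.float64(78.59455136952195)]
136 -53.83676058157428 [np.float64(12.200991400526227), np.float64(13.602463819000253), np.float64(76.35199122535167), np.float64(76.35479116481356)]
ref w3 (np.float64(78.73435844473286), np.float64(12.98386453006227))
```

View pics/w10.png

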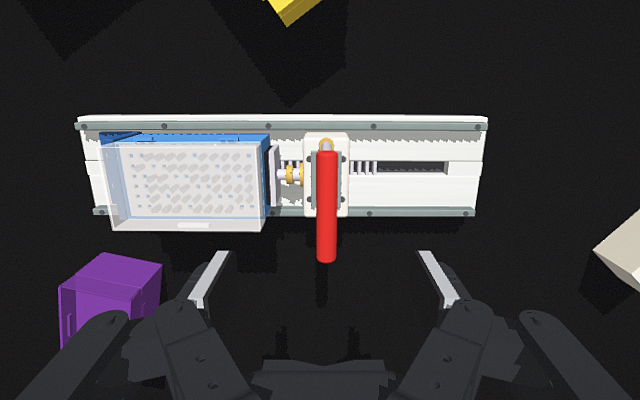

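The bar is down: its length reads 78.6 mm at z=130, against 78.7 mm when it was at rest. The box is square against the stop, the pad is in contact, and the gripper is clear. I'm handing the job in.

```bash
python3 -c "
from rig import env
print(env.job_done())"
```

```text
the job is handed in; nothing more can be done
None
```

I handed the job in at about 17 s of the 54 s allowed, but no verdict came back. By my measurements the box is clamped against the end stop with the tooth down in a notch and roughly 4 N on the pad (pressed to about 9.7 N before release), and the gripper is clear.

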